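# Hold down the recessed reset button of a kiln control unit with a marker

## Robot

A 6-joint arm with a two-finger parallel gripper is mounted at the origin on the work surface; the furniture and walls round the work are solid. World frame = base frame: x ahead of the robot, y to its left, z up, the work surface at z = 0. Lengths are in m, angles in rad, forces in N, time in s.
With the tool pointing down it reaches from about 0.425 to 0.95 m from the base axis. Payload 3.5 kg.
Tool frame: the origin (TCP) lies midway between the tips of the shut fingers; the grasp point (between the pads) lies 19 mm behind it; y points along the fingers, x is the direction in which the jaws open and shut, and the axes are right-handed (so a half turn about y gives the same grasp; the last joint's range is limited). The gripper opens to 85 mm and grips with 20 to 120 N. Pads are 22 mm wide; open, the fingers measure 114 mm over their backs; the gripper's body (76 mm by 85 mm) begins 54 mm behind the grasp point. The pads swing forward as they close: fully open they stand 13 mm farther back than shut.
Start: joints at [0.963, 0.286, 1.577, -0, 1.279, -0.15], TCP at [0.298, 0.605, 0.231] pointing down, gripper open.
Joint ranges: [-2.77, 2.77], [-0.9, 2.22], [0.21, 2.48], [-1.53, 4.67], [0.24, 2.81], [-2.84, 2.84]. Speed limits (rad/s): [2.79, 2.79, 3.14, 3.14, 3.14, 3.14].

## Interface

Orientations are given as a unit quaternion [x, y, z, w].
In Python, from plant import ctrl, viewer gives the robot as it stands.
- The arm moves only by the tool step_arm, never from a script. Its argument "rows" is a list of rows, each a list of 3 entries, a list of its own where there are three numbers: the turn, a rotation vector about the tool's x, y, z in degrees, then the shift along the tool's x, y, z in mm, then the closure, from 0 (fully open) to 1 (shut). A call has 1 to 10 rows; each row is the pose to reach, as a shift and turn from the pose commanded when the call began, along the tool's axes at that moment; what a row does not reach only later rows make up. A row lasts 1/12 s, in which the tool goes at most 41.7 mm and 7.16 degrees, less where a joint would pass 70% of its speed; a pose out of reach is approached as far as the arm can. A call with a gripper value outside its range is refused whole. The fingers move at their own pace and stop on an object; "newtons" is the grip in N (left out, the last holds). Time passes only in rows, so rows that repeat a pose let the fingers close. It gives the time, the measured TCP pose, the force and the opening at its end, in the units of the state.
- ctrl.get_state(): the state, without advancing time (a new reading comes with each control period).
- viewer.read_camera(name): name is "scene" or "top" or "wrist"; returns (picture, depth): 384x512x3 uint8, red, green, blue; 384x512 float32, m along the optical axis (not along the pixel's ray), 0 where there is no reading.
- viewer.calibration(name): a dict with "K" (3x3 intrinsics, pixels), "D" ([k1, k2, p1, p2, k3] as OpenCV has them; the pictures are not rectified), "R" (3x3) and "t" (3): a world point X has camera coordinates R X + t. Camera axes: x right, y down, z forward; pixel columns grow to the right and rows downward; lengths in m; the calibration is good to about 2 mm. A picture is of the moment at which its call begins: read the wrist's pose just before it. calibration takes no time and is no camera call; for the wrist camera it gives the pose at the moment of the call.
- ctrl.sign_off(): hands the job in, once; it reports no verdict.
The state is a dict: "time": time; "qpos": joint angles; "dq": joint speeds; "joint_efforts": joint torques, N m; "eef_pos": TCP position; "tcp_rot": TCP orientation; "contact_force": force on the tool from outside, world axes, zero at the start; "wrist_torque": the same for the moment, N m; "opening": opening from 0.0 (shut) to 1.0 (fully open).
Only numpy, scipy, OpenCV 4.12 (cv2) and the standard library are available. Lean on these libraries where they do the work, as an engineer would, in place of code of your own. Each camera call takes 0.05 s, during which the arm holds its last target.

## Task

Reset the kiln control unit: slide its blue dust cover fully open to uncover the red-ringed hole, then take the black marker out of the wooden pen block, reach it down through the hole and gently press the recessed orange button all the way down. Keep it fully down for a couple of seconds and finish like that, with the marker still gripped and the button still held down; do not let go. Do not ram the button (stay below 40 N), and leave the jars, bowl, cup and cutter where they are.

Things in the scene. Friction and masses are not known exactly. Their poses are not given: they have to be found in the camera images.
- control_unit: fixed grey box on the table, 120 (x) x 160 (y) x 64 mm high; origin at the centre of its underside, z up. On its top: a dark green display strip along the front (-x) edge, the red-ringed hole at x +12, y -35 mm, the blue dust cover between two 7 mm high rails along y, and a black knob 10 mm high at x -40, y +60 mm.
- hole_mouth (a point): centre of the hole's mouth, level with the unit's top, 64 mm above the table. Round vertical hole 30 mm wide, straight-walled; a flat red ring 1.5 mm thick lies round it. The button's face is 32 mm down.
- dust_cover (a joint): travel of the cover along the control unit's own +y, m: near 0 it covers the hole, 0.055 is the fully open stop; the hole is clear from about 0.040, and it counts as open above 0.045. Stays where it is left; about 1.2 N to slide.
- cover_grip (a point): centre of the top face of the blue tab on the dust cover, 96 mm above the table; the tab is 30 mm along the unit's x, 11 mm along its y, and stands 27 mm above the cover plate (plate's top 69 mm above the table; plate 52 x 48 mm). Moves with the cover; pinch the tab across y or push it towards +y.
- reset_button (a joint): travel of the orange button, straight down, m: 0 up, 0.008 fully down at a hard stop; springs back. Takes 1.2 N to start and 6 N at the stop; counts as down above 0.006.
- button_face (a point): centre of the button's flat top face, 23 mm wide, centred in the hole; 32 mm above the table when up, 24 mm when fully down; moves with the button.
- pen_block: fixed pale wooden block, 52 (x) x 112 (y) x 50 mm high, origin at the centre of its underside; middle well 21 mm square and 42 mm deep holds the marker upright, the two smaller 14 mm wells beside it (along y) are empty.
- marker: black marker pen, 138 mm long, 17 mm thick (as good as square in section for gripping, sides along the pen block's x and y), about 25 g, standing upright and loose in the middle well, its top about 146 mm above the table. Origin on its side at half length, 8.5 mm off its long axis; its own y runs along the pen, up at the start.
- marker_bottom (a point): centre of the marker's lower end face (the flat end that presses the button)
- marker_top (a point): centre of the marker's upper end face
- tool_chest: obstacle, fixed: wooden tool chest with its lid standing open, between the right-hand side of the table (y below -0.25) and the control unit; origin under its middle; it fills x 0.21 to 0.56 m, y -0.25 to 0.01 m, and the lid rises to 0.35 m above the table: pass above it
- jar_blue: white screw-top jar with a blue lid, 58 mm wide, 74 mm high; bystander, origin under its centre
- jar_red: white screw-top jar with an orange-red lid, 64 mm wide, 82 mm high; bystander, origin under its centre
- teal_bowl: small teal glazed bowl, 68 mm wide, 47 mm high; bystander, origin under its centre
- cream_cup: cream bisque cup, 66 mm wide, 74 mm high; bystander, origin under its centre
- cutter: grey ring cutter, 66 mm wide, 30 mm high; bystander, origin under its centre
Not all that is in view belongs to the job. What is shaped like the marker but yellow is not meant.

How it is judged:
By the outcome, as a careful person would: the job done as asked, in the order asked, and still so for the second after the job is handed in, while the arm keeps its last pose, push and grip.
It also fails if it takes over 62 s, if anything falls off the work surface, if the arm or the gripper's body presses on something with over 40 N, if the wrist force passes 120 N, or if a joint passes its speed limit or range.

## Working session

There is one attempt and no reset: what is moved stays moved. The work goes in short steps, Python scripts to look and compute and a tool call to move; the robot and the scene stay as the last step left them, time stands still between calls to the robot, and variables do not carry over. Pictures are saved under pics/ and viewed, and the job is handed in when it is done.

Besides the shell and the picture viewer there is one more tool, called after "Emit:" as a command line: name --argument value ..., lists and objects as JSON in quotes. step_arm: Moves the arm, as the interface text tells. Its arguments: {"type":"object","properties":{"rows":{"type":"array"},"newtons":{"type":"number"}},"required":["rows"]}

```bash
ls; mkdir -p pics; python3 - <<'E'
from plant import ctrl, viewer
import cv2,numpy as np
s=ctrl.get_state();print({k:np.round(v,3).tolist() for k,v in s.items()})
for n in("scene","top","wrist"):
    c=viewer.calibration(n)
    p,d=viewer.read_camera(n)
    cv2.imwrite(f"pics/{n}0.png",p[:,:,::-1]);np.savez(f"pics/{n}0.npz",p=p,d=d,**{k:np.array(v) for k,v in c.items()})
    print(n,{k:np.round(v,3).tolist() for k,v in c.items()})
E
```

```text
pics
{'time': 0.0, 'qpos': [0.963, 0.287, 1.578, 0.0, 1.279, -0.15], 'dq': [0.001, -0.0, -0.001, 0.001, -0.001, 0.001], 'joint_efforts': [0.002, -40.598, -29.263, -0.0, 0.006, 0.0], 'eef_pos': [0.298, 0.605, 0.23], 'tcp_rot': [0.601, 0.373, -0.374, -0.6], 'contact_force': [-0.649, 0.306, -0.647], 'wrist_torque': [-0.039, -0.027, 0.003], 'opening': 1.003}
scene {'K': [[441.577, 0.0, 259.718], [0.0, 441.577, 185.209], [0.0, 0.0, 1.0]], 'D': [-0.041, 0.0, 0.0, 0.0, 0.0], 'R': [[0.502, -0.865, 0.001], [-0.617, -0.359, -0.7], [0.606, 0.351, -0.714]], 't': [-0.165, 0.419, 0.846]}
top {'K': [[410.144, 0.0, 254.108], [0.0, 410.144, 191.433], [0.0, 0.0, 1.0]], 'D': [-0.147, 0.0, 0.0, 0.0, 0.0], 'R': [[0.019, -1.0, -0.022], [-0.993, -0.017, -0.117], [0.116, 0.024, -0.993]], 't': [0.124, 0.536, 0.969]}
wrist {'K': [[265.021, 0.0, 253.676], [0.0, 265.021, 193.244], [0.0, 0.0, 1.0]], 'D': [-0.027, 0.0, 0.0, 0.0, 0.0], 'R': [[0.443, 0.897, -0.003], [0.853, -0.42, 0.311], [0.278, -0.14, -0.95]], 't': [-0.675, -0.04, 0.381]}
```

View pics/scene0.png

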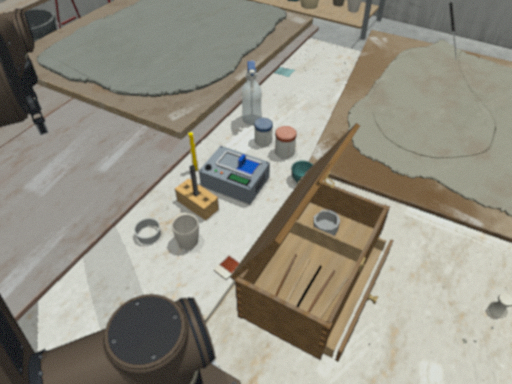

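View pics/top0.png

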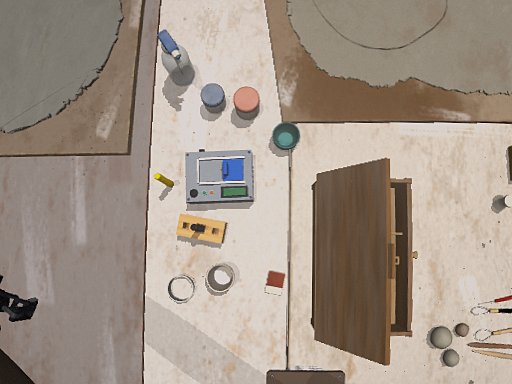

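View pics/wrist0.png

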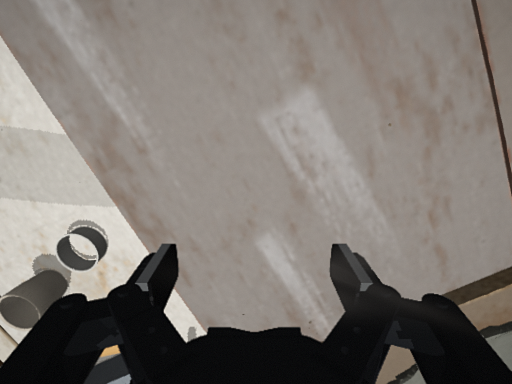

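```bash
cat > h.py <<'E'
import numpy as np,cv2
def load(f):
    z=np.load(f);return z
def ray(c,uv):
    K,D,R,t=[np.array(c[k],float) for k in"KDRt"]
    n=cv2.undistortPoints(np.array(uv,float).reshape(-1,1,2),K,D).reshape(-1,2)
    d=np.c_[n,np.ones(len(n))]@R
    return -R.T@t,d
def onz(c,uv,z):
    o,d=ray(c,uv);return o+d*((z-o[2])/d[:,2])[:,None]
def proj(c,X):
    K,D,R,t=[np.array(c[k],float) for k in"KDRt"]
    return cv2.projectPoints(np.array(X,float).reshape(-1,3),cv2.Rodrigues(R)[0],t,K,D)[0].reshape(-1,2)
E
python3 - <<'E'
import cv2,numpy as np
t=cv2.imread('pics/top0.png')[120:260,140:290];s=cv2.imread('pics/scene0.png')[120:260,140:290]
cv2.imwrite('pics/c1.png',cv2.resize(t,None,fx=5,fy=4.2*5/4.2*0.84,interpolation=2) if 0 else cv2.resize(t,(640,597),interpolation=2))
cv2.imwrite('pics/c2.png',cv2.resize(s,(640,597),interpolation=2))
E
```

```text
(no output)
```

View pics/c1.png

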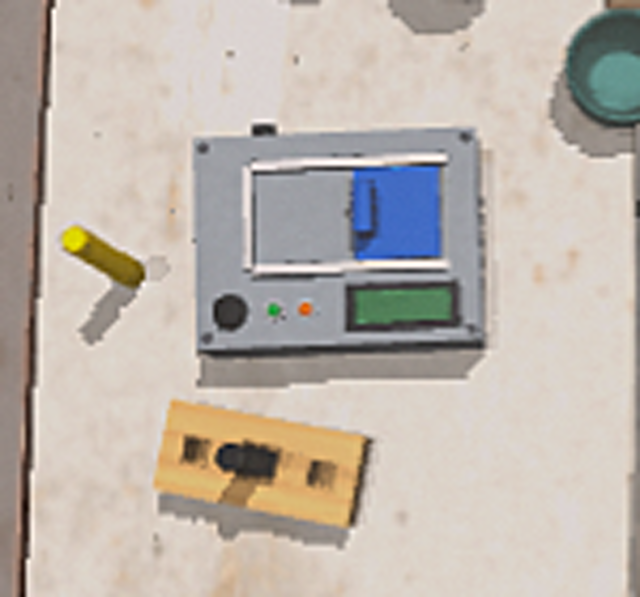

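View pics/c2.png

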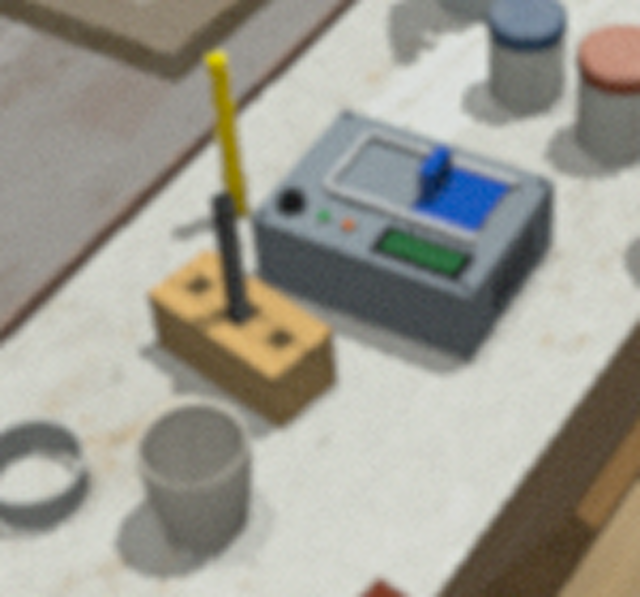

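```bash
python3 - <<'E'
from h import *
for n in("top","scene"):
    c=load(f'pics/{n}0.npz');p=c['p'];d=c['d']
    v,u=np.mgrid[:384,:512];uv=np.c_[u.ravel(),v.ravel()]
    K,D,R,t=[np.array(c[k],float) for k in"KDRt"]
    nn=cv2.undistortPoints(uv.astype(float).reshape(-1,1,2),K,D).reshape(-1,2)
    P=((np.c_[nn,np.ones(len(nn))]*d.reshape(-1,1))-t)@R
    P=P.reshape(384,512,3)
    hsv=cv2.cvtColor(p,cv2.COLOR_RGB2HSV)
    def rep(name,m,z=None):
        m=m.astype(np.uint8)
        k,l,st,ce=cv2.connectedComponentsWithStats(m)
        i=1+np.argmax(st[1:,4]);mm=l==i
        Q=P[mm];ys,xs=np.nonzero(mm)
        if z is None: z=np.median(Q[:,2])
        W=onz(c,np.c_[xs,ys],z)
        r=cv2.minAreaRect((W[:,:2]*1000).astype(np.float32))
        print(n,name,mm.sum(),'px',xs.mean().round(1),ys.mean().round(1),'zmed',np.median(Q[:,2]).round(4),'meanXYZ',Q.mean(0).round(4),'rect',np.round(r[0],1),np.round(r[1],1),round(r[2],2))
    box=np.zeros(d.shape,bool);box[120:300,140:300]=1
    z=P[:,:,2]
    near=box&(P[:,:,0]>.3)&(P[:,:,1]>.05)
    H,S,V=cv2.split(hsv)
    blue=near&(H>105)&(H<130)&(S>150)
    rep('blueplate',blue&(z<.078),.069)
    rep('bluetab top',blue&(z>.09),.096)
    uni=near&(abs(z-.065)<.009)&(P[:,:,1]<.5)
    rep('unit top',uni,.064)
    wood=near&(abs(z-.05)<.009)&(H>10)&(H<25)&(S>70)
    rep('block top',wood,.05)
    blk=near&(z>.08)&(V<90)&(S<90)
    rep('marker',blk)
    rep('marker topend',near&(z>.139)&(V<90)&(S<90),.146)
    for nm,b in(('chest',(z>.3)),):
        pass
    tb=near&(abs(z)<.01); print('table z',np.median(z[tb]))
E
```

```text
top blueplate 337 px 234.0 169.5 zmed 0.0703 meanXYZ [0.5809 0.1812 0.0702] rect [581.2 184.9] [50.7 45.3] 1.34
top bluetab top 48 px 224.5 167.5 zmed 0.0969 meanXYZ [0.5806 0.2012 0.0968] rect [580.8 200.3] [25.8  9.3] 0.86
top unit top 3230 px 218.8 175.7 zmed 0.0658 meanXYZ [0.5662 0.2174 0.0664] rect [567.1 218.1] [121.6 161. ] 3.28
top block top 857 px 200.7 228.3 zmed 0.0509 meanXYZ [0.4408 0.2588 0.0508] rect [441. 260.] [113.8  52.3] 80.53
top marker 60 px 196.0 227.3 zmed 0.1447 meanXYZ [0.4407 0.2569 0.1313] rect [440.8 254.9] [23.5 12.9] 73.12
top marker topend 35 px 194.0 226.9 zmed 0.1465 meanXYZ [0.4413 0.259  0.1462] rect [441.  258.9] [13.  13.1] 1.92
table z 0.0010872899901781428
scene blueplate 166 px 248.0 166.0 zmed 0.0674 meanXYZ [0.5809 0.1833 0.0678] rect [580.3 184.2] [43.2 44.8] 3.24
scene bluetab top 24 px 241.5 157.9 zmed 0.0937 meanXYZ [0.5765 0.2007 0.0935] rect [573.9 198.8] [26.9 10.4] 12.94
scene unit top 1752 px 233.8 168.0 zmed 0.0628 meanXYZ [0.5589 0.216  0.0634] rect [561.  216.8] [126.6 163.3] 3.29
scene block top 561 px 196.0 194.8 zmed 0.0474 meanXYZ [0.4355 0.2565 0.0473] rect [435.2 257.7] [116.7  57.1] 80.82
scene marker 79 px 192.9 175.1 zmed 0.1212 meanXYZ [0.436  0.2573 0.1186] rect [431.8 254.5] [74.  11.2] 40.91
scene marker topend 16 px 191.8 167.6 zmed 0.1427 meanXYZ [0.4373 0.2585 0.1431] rect [435.6 256.2] [10.9 10.3] 30.15
table z -0.0019691057524184293
```

```bash
cat >> h.py <<'E'
from scipy.spatial.transform import Rotation as Ro
def plan(s,pos,jawdeg):
    """tool y down, tool x along world angle jawdeg (mod 180, nearest)"""
    R0=Ro.from_quat(s['tcp_rot']);best=None
    for a in(jawdeg,jawdeg+180):
        x=np.array([np.cos(np.radians(a)),np.sin(np.radians(a)),0]);y=np.array([0,0,-1.]);
        R=Ro.from_matrix(np.c_[x,y,np.cross(x,y)])
        rv=(R0.inv()*R).as_rotvec(degrees=True)
        if best is None or np.linalg.norm(rv)<np.linalg.norm(best): best=rv
    sh=R0.inv().apply(np.array(pos)-s['eef_pos'])*1000
    print('turn',best.round(2),'shift',sh.round(1))
E
python3 - <<'E'
from h import *
from plant import ctrl
s=ctrl.get_state()
print(Ro.from_quat(s['tcp_rot']).as_matrix().round(3))
print(proj(load('pics/top0.npz'),[[.58,.2,.096]]))
# unit yaw 3.3 ; jaw along unit y -> 93.3 deg
plan(s,(.580,.200,.200),93.3)
plan(s,(.580,.200,.076),93.3)
E
```

```text
[[ 0.442 -0.001 -0.897]
 [ 0.897 -0.002  0.442]
 [-0.002 -1.     0.   ]]
[[225.05893833 167.83595728]]
turn [ -0.04 -29.53  -0.1 ] shift [-238.7   30.5 -432. ]
turn [ -0.04 -29.53  -0.1 ] shift [-238.5  154.5 -432. ]
```

Emit:
step_arm --rows '[[[0, -6, 0], [-24, 0, -43], 0], [[0, -12, 0], [-48, 0, -86], 0], [[0, -18, 0], [-72, 0, -130], 0], [[0, -24, 0], [-96, 0, -173], 0], [[0, -29.5, 0], [-119, 0, -216], 0], [[0, -29.5, 0], [-143, 0, -259], 0], [[0, -29.5, 0], [-167, 0, -302], 0], [[0, -29.5, 0], [-191, 0, -346], 0], [[0, -29.5, 0], [-215, 0, -389], 0], [[0, -29.5, 0], [-239, 0, -432], 0]]'

```text
time: 0.98
eef_pos: [0.5369, 0.2616, 0.2311]
tcp_rot: [-0.485, -0.514, 0.514, 0.486]
contact_force: [0.7, 0.4, 0.3]
opening: 1.0
```

Emit:
step_arm --rows '[[[0, 0, 0], [0, 0, 0], 0], [[0, 0, 0], [0, 0, 0], 0], [[0, 0, 0], [0, 0, 0], 0]]'

```text
time: 1.23
eef_pos: [0.536, 0.2635, 0.2309]
tcp_rot: [-0.485, -0.514, 0.514, 0.486]
contact_force: [-0.9, -0.4, -0.4]
opening: 1.0
```

```bash
cat >> h.py <<'E'
def snap(viewer,n,f):
    c=viewer.calibration(n);p,d=viewer.read_camera(n)
    cv2.imwrite(f"pics/{f}.png",p[:,:,::-1]);np.savez(f"pics/{f}.npz",p=p,d=d,**{k:np.array(v) for k,v in c.items()})
E
python3 - <<'E'
from h import *
from plant import ctrl,viewer
s=ctrl.get_state();print(s['time'],s['eef_pos'],s['contact_force'])
snap(viewer,'wrist','w1')
plan(s,(.580,.200,.130),93.3)
E
```

```text
1.2333 [0.53597219 0.26353347 0.23091025] [-0.91260601 -0.41660286 -0.41394706]
turn [-0.06 -0.07  0.02] shift [-65.9 100.8 -40.5]
```

View pics/w1.png

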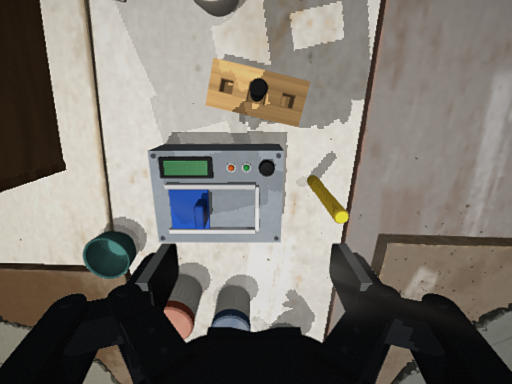

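```bash
python3 - <<'E'
from h import *
c=load('pics/w1.npz');p=c['p']
hsv=cv2.cvtColor(p,cv2.COLOR_RGB2HSV);H,S,V=cv2.split(hsv)
box=np.zeros(H.shape,bool);box[50:245,100:380]=1
def rep(nm,m,z):
    k,l,st,ce=cv2.connectedComponentsWithStats((m&box).astype(np.uint8));i=1+np.argmax(st[1:,4]);ys,xs=np.nonzero(l==i)
    r=cv2.minAreaRect((onz(c,np.c_[xs,ys],z)[:,:2]*1000).astype(np.float32));print(nm,len(xs),xs.mean(),ys.mean(),np.round(r[0],1),np.round(r[1],1),round(r[2],2),onz(c,[[xs.mean(),ys.mean()]],z).round(4))
rep('blue',(H>105)&(H<130)&(S>150),.069)
rep('wood',(H>10)&(H<25)&(S>80)&(V>150),.05)
b=box.copy();box[:]=0;box[75:105,245:272]=1
rep('marker',(V<60),.146)
box[:]=0;box[205:225,330:352]=1
rep('yel top',(H>20)&(H<35)&(S>150)&(V>180),.14)
# unit corners read by eye: top face
print(onz(c,[[149,150],[286,150],[283,242],[158,242]],.064).round(4))
print(onz(c,[[201,212]],.096))
E
python3 -c "
import cv2;i=cv2.imread('pics/w1.png')[50:250,140:320];cv2.imwrite('pics/c3.png',cv2.resize(i,(540,600),interpolation=2))"
```

```text
blue 1419 188.75546159267088 208.54404510218464 [581.8 186.9] [50.5 47.5] 3.17 [[0.5806 0.1863 0.069 ]]
wood 2072 238.11631274131275 83.42374517374517 [441.  262.6] [112.1  51.9] 81.17 [[0.4324 0.2407 0.05  ]]
marker 314 257.85668789808915 89.21019108280255 [443.7 262.2] [13.9 17.1] 74.39 [[0.4432 0.2624 0.146 ]]
yel top 124 341.008064516129 216.81451612903226 [552.2 348.9] [11.6 11.5] 9.51 [[0.5523 0.3489 0.14  ]]
[[0.5115 0.1398 0.064 ]
 [0.5028 0.3001 0.064 ]
 [0.6229 0.3074 0.064 ]
 [0.6322 0.1435 0.064 ]]
[[0.57310472 0.20658207 0.096     ]]
```

View pics/c3.png

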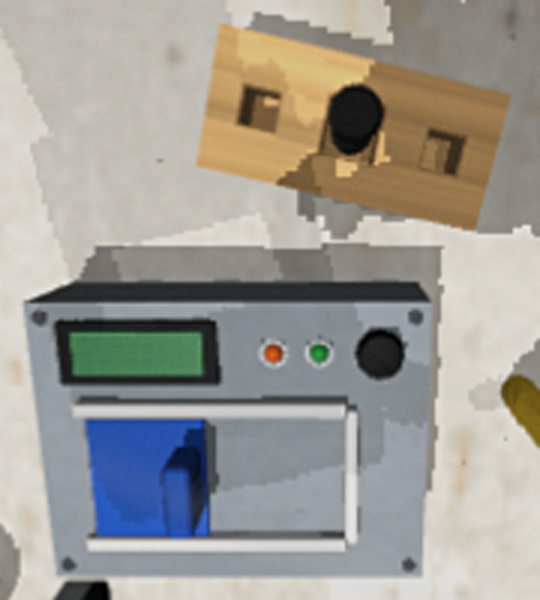

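Emit:
step_arm --rows '[[[0, 0, 0], [-22, 0, -14], 0], [[0, 0, 0], [-44, 0, -28], 0.3], [[0, 0, 0], [-65, 0, -42], 0.3], [[0, 0, 0], [-65, 35, -42], 0.3], [[0, 0, 0], [-65, 70, -42], 0.3], [[0, 0, 0], [-65, 105, -42], 0.3], [[0, 0, 0], [-65, 130, -42], 0.3], [[0, 0, 0], [-65, 140, -42], 0.3], [[0, 0, 0], [-65, 140, -42], 0.3], [[0, 0, 0], [-65, 140, -42], 0.3]]'

```text
time: 2.12
eef_pos: [0.582, 0.2022, 0.092]
tcp_rot: [0.485, 0.515, -0.514, -0.485]
contact_force: [0.3, -0.3, 0.9]
opening: 0.697
```

```bash
python3 - <<'E'
from h import *
from plant import ctrl,viewer
s=ctrl.get_state();print(s['time'],s['eef_pos'],s['contact_force'],s['opening'])
snap(viewer,'wrist','w2')
plan(s,(.580,.200,.076),93.3)
E
```

```text
2.1167 [0.5819504  0.20221567 0.0919853 ] [ 0.26743772 -0.26247438  0.88689963] 0.6974002352863513
turn [0.03 0.07 0.01] shift [-2.1 16.   2.1]
```

View pics/w2.png

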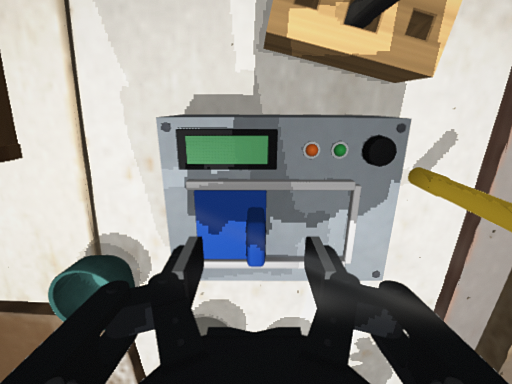

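Emit:
step_arm --rows '[[[0, 0, 0], [0, 8, 0], 0.3], [[0, 0, 0], [0, 15, 0], 0.3], [[0, 0, 0], [0, 15, 0], 0.6], [[0, 0, 0], [0, 15, 0], 1], [[0, 0, 0], [0, 15, 0], 1], [[0, 0, 0], [0, 15, 0], 1], [[0, 0, 0], [0, 15, 0], 1], [[0, 0, 0], [0, 15, 0], 1]]' --newtons 30

```text
time: 2.83
eef_pos: [0.5821, 0.2027, 0.077]
tcp_rot: [0.485, 0.515, -0.513, -0.486]
contact_force: [-0.4, 6.1, 0.5]
opening: 0.117
```

Emit:
step_arm --rows '[[[0, 0, 0], [8, 0, 0], 1], [[0, 0, 0], [18, 0, 0], 1], [[0, 0, 0], [28, 0, 0], 1], [[0, 0, 0], [36, 0, 0], 1], [[0, 0, 0], [44, 0, 0], 1], [[0, 0, 0], [49, 0, 0], 1], [[0, 0, 0], [49, 0, 0], 1]]'

```text
time: 3.42
eef_pos: [0.5793, 0.2517, 0.0769]
tcp_rot: [0.485, 0.515, -0.514, -0.485]
contact_force: [-0.9, 0.8, 3.7]
opening: 0.121
```

Emit:
step_arm --rows '[[[0, 0, 0], [2, 0, 0], 1], [[0, 0, 0], [4, 0, 0], 1], [[0, 0, 0], [4, 0, 0], 1]]'

```text
time: 3.67
eef_pos: [0.5792, 0.2542, 0.0768]
tcp_rot: [0.486, 0.514, -0.514, -0.486]
contact_force: [-0.8, 0.8, 5.3]
opening: 0.12
```

Emit:
step_arm --rows '[[[0, 0, 0], [1, 0, 0], 1], [[0, 0, 0], [2, 0, 0], 1], [[0, 0, 0], [2, 0, 0], 1], [[0, 0, 0], [2, 0, 0], 1]]'

```text
time: 4.0
eef_pos: [0.5791, 0.2558, 0.0769]
tcp_rot: [0.486, 0.514, -0.514, -0.486]
contact_force: [-0.8, -1.1, 5.0]
opening: 0.115
```

```bash
python3 - <<'E'
from h import *
from plant import ctrl,viewer
snap(viewer,'wrist','w3')
E
```

```text
(no output)
```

View pics/w3.png

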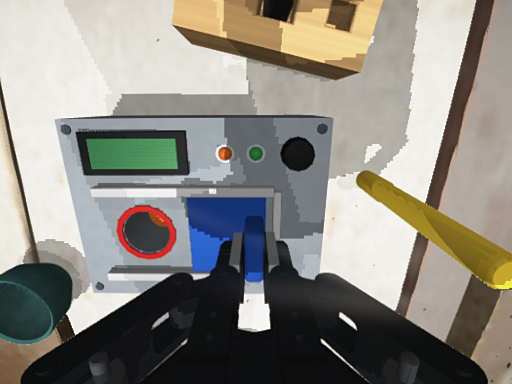

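Emit:
step_arm --rows '[[[0, 0, 0], [1, 0, 0], 1], [[0, 0, 0], [2, 0, 0], 1], [[0, 0, 0], [2, 0, 0], 1], [[0, 0, 0], [2, 0, 0], 1]]'

```text
time: 4.38
eef_pos: [0.579, 0.2577, 0.0769]
tcp_rot: [0.486, 0.514, -0.514, -0.486]
contact_force: [-1.5, 0.0, 4.7]
opening: 0.121
```

Emit:
step_arm --rows '[[[0, 0, 0], [1, 0, 0], 1], [[0, 0, 0], [2, 0, 0], 1], [[0, 0, 0], [3, 0, 0], 1], [[0, 0, 0], [3, 0, 0], 1], [[0, 0, 0], [3, 0, 0], 1]]'

```text
time: 4.8
eef_pos: [0.579, 0.2579, 0.0768]
tcp_rot: [-0.487, -0.513, 0.516, 0.484]
contact_force: [-2.0, -9.8, 6.5]
opening: 0.121
```

Emit:
step_arm --rows '[[[0, 0, 0], [-3, 0, 0], 1], [[0, 0, 0], [-3, 0, 0], 0.6], [[0, 0, 0], [-3, 0, 0], 0.5], [[0, 0, 0], [-3, 0, 0], 0.5], [[0, 0, 0], [-3, -20, 0], 0.4], [[0, 0, 0], [-3, -55, 0], 0.4], [[0, 0, 0], [-3, -90, 0], 0.4], [[0, 0, 0], [-3, -125, 0], 0.3], [[0, 0, 0], [-3, -145, 0], 0], [[0, 0, 0], [-3, -150, 0], 0]]'

```text
time: 5.63
eef_pos: [0.5809, 0.2588, 0.2318]
tcp_rot: [0.487, 0.517, -0.511, -0.484]
contact_force: [-0.0, -0.2, 0.5]
opening: 0.954
```

```bash
cat > meas.py <<'E'
from h import *
import sys
f,nm=sys.argv[1],sys.argv[2]
c=load(f'pics/{f}.npz');p=c['p']
hsv=cv2.cvtColor(p,cv2.COLOR_RGB2HSV);H,S,V=cv2.split(hsv)
if nm=='hole':
    m=((H<8)|(H>172))&(S>150)&(V>120)
    k,l,st,ce=cv2.connectedComponentsWithStats(cv2.morphologyEx(m.astype(np.uint8),cv2.MORPH_CLOSE,np.ones((3,3))))
    i=1+np.argmax(st[1:,4]);ys,xs=np.nonzero(l==i)
    W=onz(c,np.c_[xs,ys],.0655)[:,:2]*1000
    h=cv2.convexHull(W.astype(np.float32));print(len(xs),xs.mean(),ys.mean(),cv2.fitEllipse(h))
E
python3 - <<'E'
from h import *
from plant import ctrl,viewer
s=ctrl.get_state();print(s['time'],s['eef_pos'],s['contact_force'],s['opening'])
snap(viewer,'wrist','w4');snap(viewer,'top','t4')
plan(s,(.4405,.2600,.200),90-9.2)
E
python3 meas.py w4 hole; python3 meas.py w3 hole; python3 meas.py t4 hole
```

```text
5.6333 [0.58089198 0.25884644 0.23182129] [-0.02148834 -0.1550488   0.46932916] 0.9541033623247314
turn [ 0.5  12.49  0.17] shift [  9.1  30.6 140.4]
252 192.52777777777777 170.984126984127 ((581.156982421875, 186.40621948242188), (36.80459976196289, 37.38694381713867), 19.093698501586914)
886 146.44243792325057 230.9920993227991 ((581.4179077148438, 186.59710693359375), (37.74128723144531, 37.96281433105469), 29.752506256103516)
203 275.51724137931035 279.39408866995075 ((325.4778137207031, 78.4842758178711), (38.31895446777344, 45.237464904785156), 178.4181671142578)
```

View pics/w4.png

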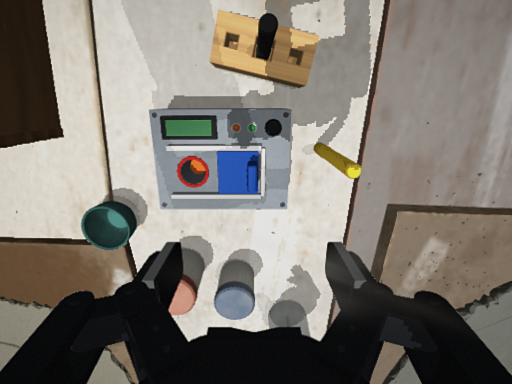

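View pics/t4.png

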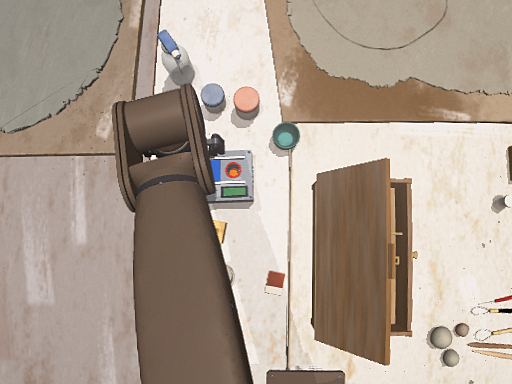

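```bash
python3 - <<'E'
from h import *
for f,b,bw in(('t4',(155,190,222,250),None),('w4',(150,195,170,215),(5,90,200,330))):
    c=load(f'pics/{f}.npz');H,S,V=cv2.split(cv2.cvtColor(c['p'],cv2.COLOR_RGB2HSV))
    m=((H<8)|(H>172))&(S>150)&(V>100);mm=np.zeros_like(m);mm[b[0]:b[1],b[2]:b[3]]=m[b[0]:b[1],b[2]:b[3]]
    ys,xs=np.nonzero(mm);W=(onz(c,np.c_[xs,ys],.0655)[:,:2]*1000).astype(np.float32);print(f,len(xs),cv2.fitEllipse(cv2.convexHull(W)))
    if bw:
        m=(H>10)&(H<25)&(S>80)&(V>130);mm=np.zeros_like(m);mm[bw[0]:bw[1],bw[2]:bw[3]]=m[bw[0]:bw[1],bw[2]:bw[3]]
        ys,xs=np.nonzero(mm);W=(onz(c,np.c_[xs,ys],.05)[:,:2]*1000).astype(np.float32);print(cv2.minAreaRect(W))
from plant import ctrl
plan(ctrl.get_state(),(.4415,.2620,.200),90-9.2)
E
```

```text
t4 63 ((581.4573974609375, 184.45889282226562), (35.73832321166992, 36.79607009887695), 87.03350067138672)
w4 263 ((581.0048828125, 186.39785766601562), (37.15463638305664, 37.35105514526367), 40.03798294067383)
((441.73382568359375, 262.6570129394531), (111.71708679199219, 52.60851287841797), 80.3731460571289)
turn [ 0.12 12.48  0.05] shift [ 11.6  26.9 137.2]
```

Emit:
step_arm --rows '[[[0, 4, 0], [3, 0, 30], 0], [[0, 8, 0], [6, 0, 60], 0], [[0, 12.5, 0], [9, 0, 95], 0], [[0, 12.5, 0], [11.5, 0, 120], 0], [[0, 12.5, 0], [11.5, 0, 137], 0], [[0, 12.5, 0], [11.5, 0, 137], 0], [[0, 12.5, 0], [11.5, 20, 137], 0], [[0, 12.5, 0], [11.5, 40, 137], 0], [[0, 12.5, 0], [11.5, 55, 137], 0], [[0, 12.5, 0], [11.5, 55, 137], 0]]'

```text
time: 6.57
eef_pos: [0.4384, 0.2603, 0.1652]
tcp_rot: [-0.537, -0.454, 0.462, 0.54]
contact_force: [-0.3, -1.1, -0.7]
opening: 0.996
```

```bash
python3 - <<'E'
from h import *
from plant import ctrl,viewer
s=ctrl.get_state();print(s['time'],s['eef_pos'],s['contact_force'],s['opening'])
snap(viewer,'wrist','w5');snap(viewer,'scene','s5')
plan(s,(.4415,.2620,.082),90-9.5)
E
```

```text
6.5667 [0.43842886 0.26028192 0.16519982] [-0.339713   -1.10743716 -0.68670967] 0.9964404533661101
turn [-0.54  0.25 -0.3 ] shift [ 2.6 83.2 -3.5]
```

View pics/w5.png

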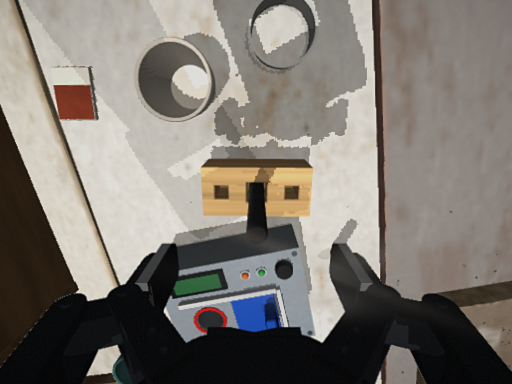

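View pics/s5.png

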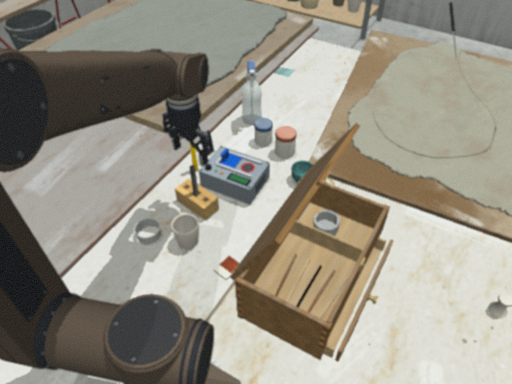

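Emit:
step_arm --rows '[[[0, 0, 0], [0, 0, 0], 0], [[0, 0, 0], [0, 0, 0], 0]]'

```text
time: 6.83
eef_pos: [0.4422, 0.2618, 0.1723]
tcp_rot: [0.539, 0.459, -0.458, -0.538]
contact_force: [0.5, 0.0, 0.1]
opening: 1.002
```

```bash
python3 - <<'E'
from h import *
from plant import ctrl,viewer
s=ctrl.get_state();print(s['time'],s['eef_pos'])
snap(viewer,'wrist','w6')
plan(s,(.4415,.2620,.082),90-9.5)
c=load('pics/w6.npz')
H,S,V=cv2.split(cv2.cvtColor(c['p'],cv2.COLOR_RGB2HSV))
for v in(185,195,205,215,225,232,238):
    x=np.nonzero(V[v,225:290]<60)[0]+225;print(v,x.min() if len(x) else None,x.max() if len(x) else None)
print('pred well/top',proj(c,[[.4415,.262,.05],[.4415,.262,.146],s['eef_pos']]).round(1))
i=c['p'][150:260,190:330,::-1];cv2.imwrite('pics/c6.png',cv2.resize(i,(700,550),interpolation=2))
E
```

```text
6.8333 [0.4421685  0.26176552 0.17225382]
turn [0.09 0.26 0.05] shift [ 0.1 90.3  0.8]
185 246 261
195 246 261
205 246 261
215 245 262
225 244 289
232 225 289
238 225 289
pred well/top [[253.  185.6]
 [252.7 224.8]
 [252.3 244.3]]
```

View pics/c6.png

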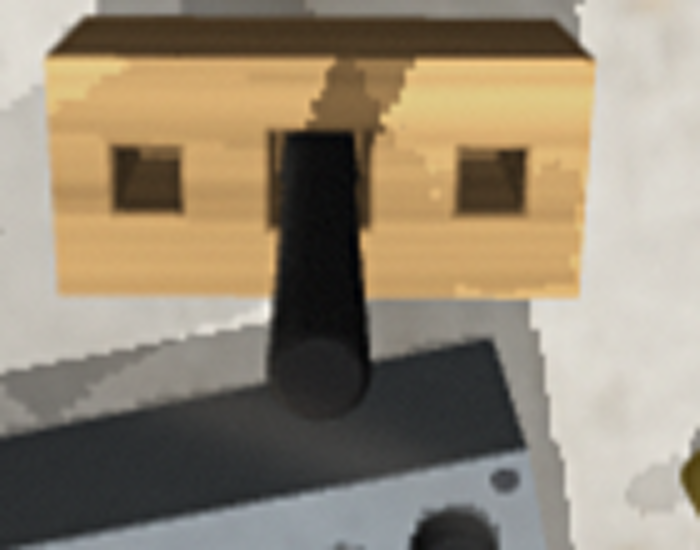

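Emit:
step_arm --rows '[[[0, 0, 0], [0.5, 15, 0.5], 0], [[0, 0, 0], [0.5, 35, 0.5], 0], [[0, 0, 0], [0.5, 55, 0.5], 0], [[0, 0, 0], [0.5, 75, 0.5], 0], [[0, 0, 0], [0.5, 86, 0.5], 0], [[0, 0, 0], [0.5, 90, 0.5], 0], [[0, 0, 0], [0.5, 90, 0.5], 0], [[0, 0, 0], [0.5, 90, 0.5], 0.5], [[0, 0, 0], [0.5, 90, 0.5], 0.5]]'

```text
time: 7.63
eef_pos: [0.442, 0.2626, 0.0828]
tcp_rot: [0.539, 0.459, -0.457, -0.538]
contact_force: [0.5, 0.6, -0.4]
opening: 0.748
```

```bash
python3 - <<'E'
from h import *
from plant import ctrl,viewer
snap(viewer,'wrist','w7')
E
```

```text
(no output)
```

View pics/w7.png

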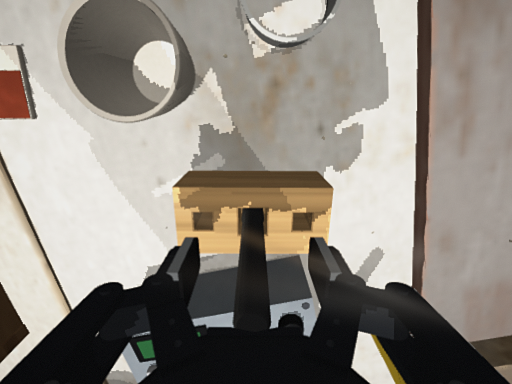

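Emit:
step_arm --rows '[[[0, 0, 0], [0, 0, 0], 0.7], [[0, 0, 0], [0, 0, 0], 0.8], [[0, 0, 0], [0, 0, 0], 1], [[0, 0, 0], [0, 0, 0], 1], [[0, 0, 0], [0, 0, 0], 1], [[0, 0, 0], [0, 0, 0], 1], [[0, 0, 0], [0, 0, 0], 1]]' --newtons 60

```text
time: 8.27
eef_pos: [0.4413, 0.2623, 0.0819]
tcp_rot: [0.539, 0.459, -0.458, -0.538]
contact_force: [-0.1, -0.2, 3.7]
opening: 0.191
```

Emit:
step_arm --rows '[[[0, 0, 0], [0, -5, 0], 1], [[0, 0, 0], [0, -15, 0], 1], [[0, 0, 0], [0, -30, 0], 1], [[0, 0, 0], [0, -45, 0], 1], [[0, 0, 0], [0, -65, 0], 1], [[0, 0, 0], [0, -85, 0], 1], [[0, 0, 0], [0, -105, 0], 1], [[0, 0, 0], [0, -125, 0], 1], [[0, 0, 0], [0, -130, 0], 1], [[0, 0, 0], [0, -130, 0], 1]]' --newtons 80

```text
time: 9.1
eef_pos: [0.4418, 0.2625, 0.2136]
tcp_rot: [0.539, 0.46, -0.457, -0.538]
contact_force: [0.8, -0.1, -0.5]
opening: 0.187
```

```bash
python3 - <<'E'
from h import *
from plant import ctrl,viewer
snap(viewer,'wrist','w8');snap(viewer,'scene','s8')
s=ctrl.get_state();print(s['time'],s['eef_pos'],s['contact_force'],s['opening'])
plan(s,(.581,.186,.212),90-9.5)
a=cv2.imread('pics/s8.png')[100:230,130:280];cv2.imwrite('pics/c8.png',cv2.resize(a,(690,598),interpolation=2))
E
```

```text
9.2 [0.44026895 0.26194184 0.21043589] [-0.59217156 -0.25859747 -0.26124538] 0.19086937554578104
turn [-0.07  0.27 -0.04] shift [ -52.4   -1.7 -151.1]
```

View pics/w8.png

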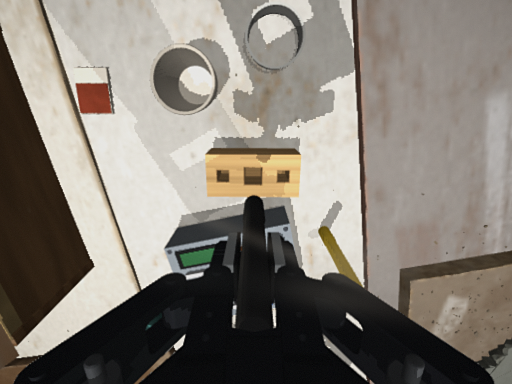

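View pics/c8.png

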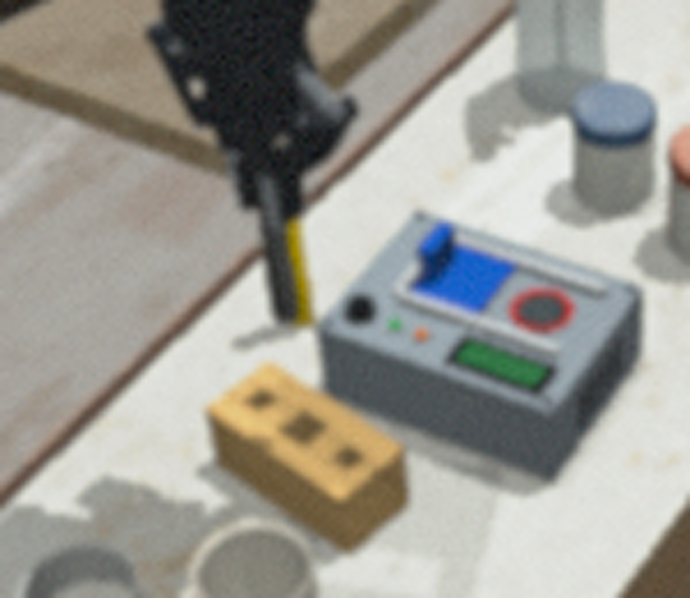

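Emit:
step_arm --rows '[[[0, 0, 0], [-9, 0, -25], 1], [[0, 0, 0], [-18, 0, -52], 1], [[0, 0, 0], [-28, 0, -80], 1], [[0, 0, 0], [-37, 0, -107], 1], [[0, 0, 0], [-45, 0, -130], 1], [[0, 0, 0], [-50, 0, -145], 1], [[0, 0, 0], [-52, 0, -151], 1], [[0, 0, 0], [-52, 0, -151], 1], [[0, 0, 0], [-52, 0, -151], 1], [[0, 0, 0], [-52, 0, -151], 1]]'

```text
time: 10.03
eef_pos: [0.5803, 0.1872, 0.2104]
tcp_rot: [-0.538, -0.458, 0.459, 0.539]
contact_force: [0.1, -0.6, 0.3]
opening: 0.185
```

```bash
python3 - <<'E'
from h import *
from plant import ctrl,viewer
s=ctrl.get_state();print(s['time'],s['eef_pos'],s['contact_force'],s['opening'],Ro.from_quat(s['tcp_rot']).as_matrix()[:,1])
for n in('wrist','scene','top'):snap(viewer,n,n[0]+'9')
plan(s,(.581,.186,.18),90-9.5)
for n,b in(('s9',(100,230,150,300)),('w9',(120,300,150,350)),('t9',(130,230,170,270))):
    a=cv2.imread(f'pics/{n}.png')[b[0]:b[1],b[2]:b[3]];f=min(690/a.shape[1],598/a.shape[0]);cv2.imwrite(f'pics/c{n}.png',cv2.resize(a,None,fx=f,fy=f,interpolation=2));print(n,f)
E
```

```text
10.0333 [0.58028866 0.18717543 0.21043711] [ 0.06218781 -0.62361618  0.28777393] 0.18452411881057867 [-2.02060139e-03 -4.43691644e-06 -9.99997959e-01]
turn [-0.11  0.31 -0.02] shift [-1.  30.4 -1. ]
s9 4.6
w9 3.3222222222222224
t9 5.98
```

View pics/cw9.png

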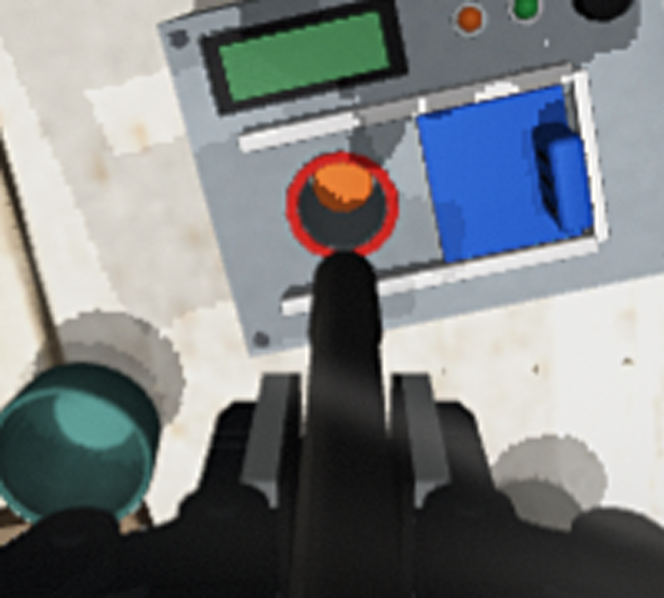

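View pics/cs9.png

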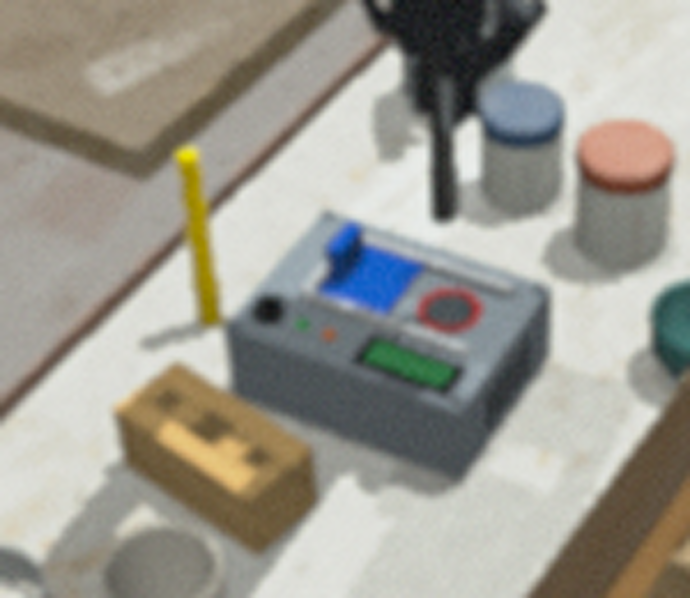

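View pics/ct9.png

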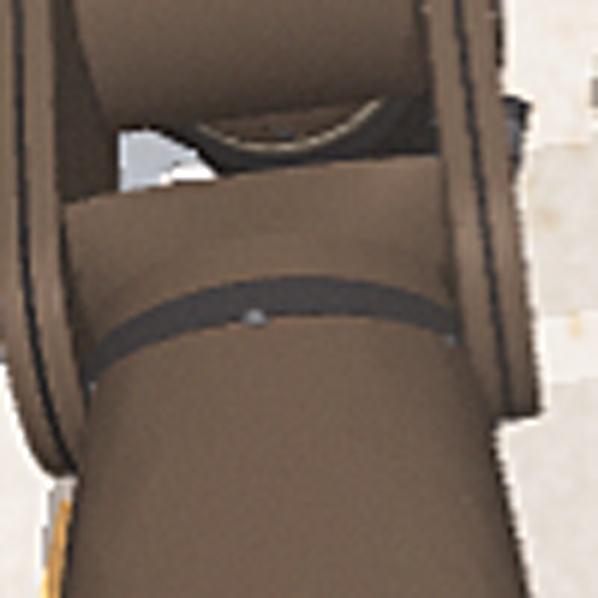

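```bash
python3 - <<'E'
from h import *
e=np.array([.5803,.1872])
a=np.linspace(0,2*np.pi,48,endpoint=False)
for z in (.131,.1365,.142):
  C=np.c_[e[0]+.0085*np.cos(a),e[1]+.0085*np.sin(a),np.full(48,z)]
  for n,off,f in(('w9',(150,120),3.322),('s9',(150,100),4.6)):
    c=load(f'pics/{n}.npz');q=(proj(c,C)-off)*f
    print(z,n,'crop bbox',q.min(0).round(0),q.max(0).round(0),'mean',q.mean(0).round(0))
c=load('pics/w9.npz');print('hole mouth proj',(proj(c,[[.5812,.186,.0655]])-(150,120))*3.322, 'cam',-np.array(c['R']).T@c['t'])
E
```

```text
0.131 w9 crop bbox [310. 237.] [374. 297.] mean [342. 267.]
0.131 s9 crop bbox [428. 212.] [457. 232.] mean [442. 222.]
0.1365 w9 crop bbox [309. 243.] [374. 304.] mean [342. 274.]
0.1365 s9 crop bbox [427. 205.] [457. 224.] mean [442. 215.]
0.142 w9 crop bbox [308. 250.] [375. 312.] mean [342. 281.]
0.142 s9 crop bbox [427. 198.] [457. 217.] mean [442. 207.]
hole mouth proj [[339.49486059 205.36352645]] cam [0.50247224 0.20081784 0.35345439]
```

Emit:
step_arm --rows '[[[0, 0, 0], [-1, 5, 1], 1], [[0, 0, 0], [-1, 15, 1], 1], [[0, 0, 0], [-1, 28, 1], 1], [[0, 0, 0], [-1, 40, 1], 1], [[0, 0, 0], [-1, 50, 1], 1], [[0, 0, 0], [-1, 58, 1], 1], [[0, 0, 0], [-1, 60, 1], 1], [[0, 0, 0], [-1, 60, 1], 1]]'

```text
time: 10.85
eef_pos: [0.5798, 0.1856, 0.1498]
tcp_rot: [-0.538, -0.457, 0.459, 0.539]
contact_force: [0.4, 0.5, -0.6]
opening: 0.189
```

```bash
python3 - <<'E'
from h import *
from plant import ctrl,viewer
s=ctrl.get_state();print(s['time'],s['eef_pos'],s['contact_force'],s['opening'])
for n in('wrist','scene'):snap(viewer,n,n[0]+'10')
for n,b in(('s10',(130,200,200,280)),('w10',(120,300,150,350))):
    a=cv2.imread(f'pics/{n}.png')[b[0]:b[1],b[2]:b[3]];f=min(690/a.shape[1],598/a.shape[0]);cv2.imwrite(f'pics/c{n}.png',cv2.resize(a,None,fx=f,fy=f,interpolation=2));print(n,f)
E
```

```text
10.85 [0.57979782 0.18562987 0.1498323 ] [ 0.38266632  0.53797621 -0.57095829] 0.18856760869904365
s10 8.542857142857143
w10 3.3222222222222224
```

View pics/cw10.png

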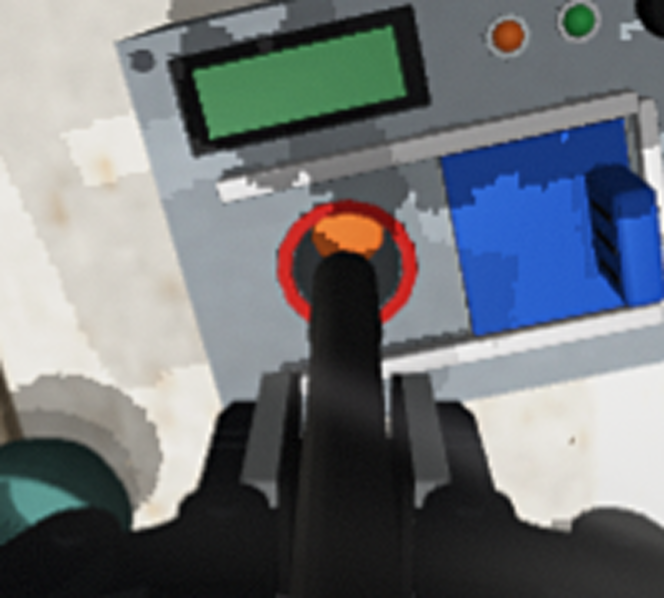

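View pics/cs10.png

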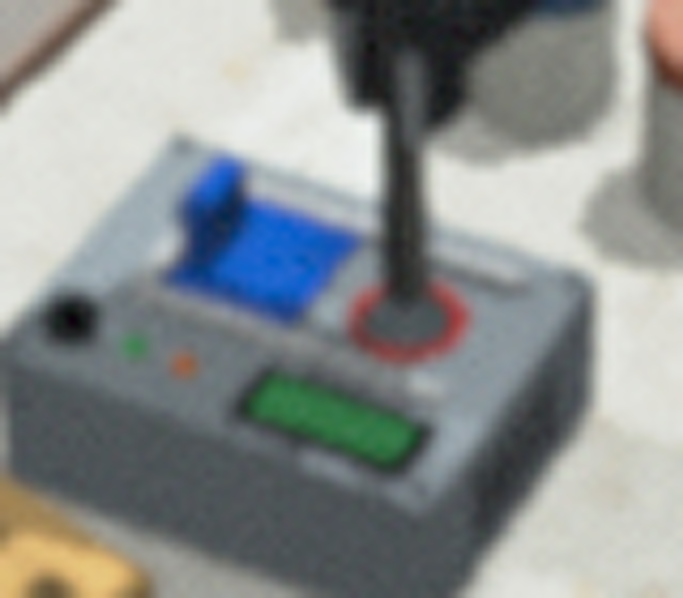

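Emit:
step_arm --rows '[[[0, 0, 0], [0, 4, 0], 1], [[0, 0, 0], [0, 9, 0], 1], [[0, 0, 0], [0, 14, 0], 1], [[0, 0, 0], [0, 19, 0], 1], [[0, 0, 0], [0, 24, 0], 1], [[0, 0, 0], [0, 24, 0], 1]]'

```text
time: 11.45
eef_pos: [0.5794, 0.1856, 0.1255]
tcp_rot: [-0.538, -0.457, 0.459, 0.539]
contact_force: [0.0, 0.5, -0.3]
opening: 0.186
```

```bash
python3 - <<'E'
from h import *
from plant import ctrl,viewer
for n in('wrist','scene'):snap(viewer,n,n[0]+'11')
for n,b in(('s11',(130,200,200,280)),('w11',(120,300,150,350))):
    a=cv2.imread(f'pics/{n}.png')[b[0]:b[1],b[2]:b[3]];f=min(690/a.shape[1],598/a.shape[0]);cv2.imwrite(f'pics/c{n}.png',cv2.resize(a,None,fx=f,fy=f,interpolation=2));print(n,f)
E
```

```text
s11 8.542857142857143
w11 3.3222222222222224
```

View pics/cw11.png

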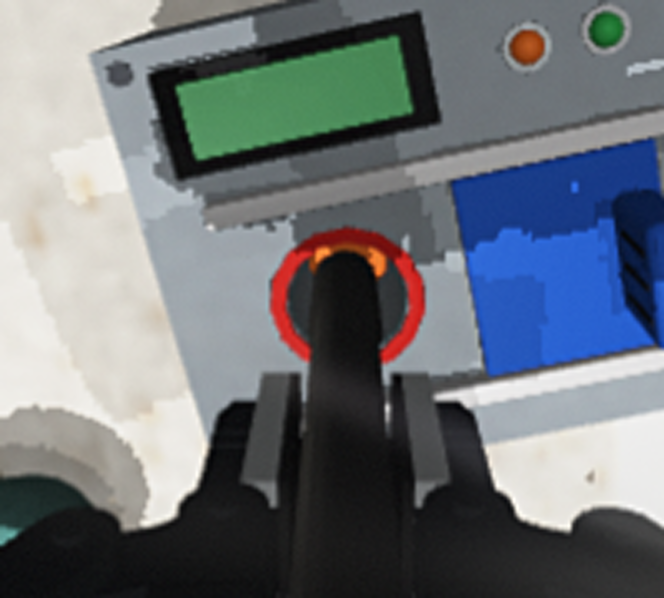

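View pics/cs11.png

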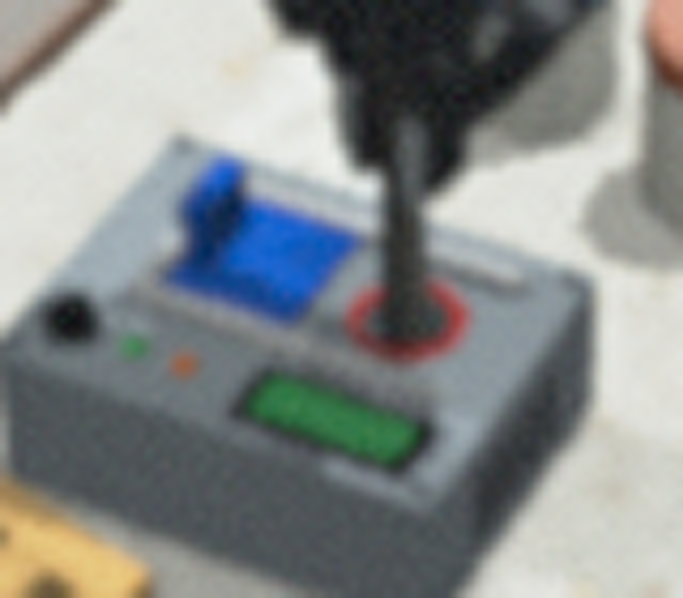

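Emit:
step_arm --rows '[[[0, 0, 0], [0, 4, 0], 1], [[0, 0, 0], [0, 8, 0], 1], [[0, 0, 0], [0, 12, 0], 1], [[0, 0, 0], [0, 15, 0], 1], [[0, 0, 0], [0, 15, 0], 1], [[0, 0, 0], [0, 15, 0], 1]]'

```text
time: 12.05
eef_pos: [0.5802, 0.1857, 0.1119]
tcp_rot: [-0.538, -0.458, 0.458, 0.539]
contact_force: [-0.6, -0.7, -0.9]
opening: 0.187
```

Emit:
step_arm --rows '[[[0, 0, 0], [0, 1, 0], 1], [[0, 0, 0], [0, 2, 0], 1], [[0, 0, 0], [0, 3, 0], 1], [[0, 0, 0], [0, 4, 0], 1], [[0, 0, 0], [0, 5, 0], 1], [[0, 0, 0], [0, 5, 0], 1], [[0, 0, 0], [0, 5, 0], 1]]'

```text
time: 12.63
eef_pos: [0.5804, 0.1858, 0.1072]
tcp_rot: [-0.539, -0.458, 0.458, 0.539]
contact_force: [-0.1, 0.5, -0.9]
opening: 0.185
```

Emit:
step_arm --rows '[[[0, 0, 0], [0, 1, 0], 1], [[0, 0, 0], [0, 2, 0], 1], [[0, 0, 0], [0, 3, 0], 1], [[0, 0, 0], [0, 3, 0], 1], [[0, 0, 0], [0, 3, 0], 1]]'

```text
time: 13.05
eef_pos: [0.5806, 0.1858, 0.1047]
tcp_rot: [0.539, 0.458, -0.458, -0.539]
contact_force: [0.4, 0.4, 1.3]
opening: 0.188
```

Emit:
step_arm --rows '[[[0, 0, 0], [0, 1, 0], 1], [[0, 0, 0], [0, 2, 0], 1], [[0, 0, 0], [0, 3, 0], 1], [[0, 0, 0], [0, 3, 0], 1], [[0, 0, 0], [0, 3, 0], 1]]'

```text
time: 13.47
eef_pos: [0.5806, 0.1858, 0.1016]
tcp_rot: [0.539, 0.458, -0.458, -0.538]
contact_force: [-1.1, -0.7, 2.6]
opening: 0.186
```

Emit:
step_arm --rows '[[[0, 0, 0], [0, 1, 0], 1], [[0, 0, 0], [0, 2, 0], 1], [[0, 0, 0], [0, 2, 0], 1], [[0, 0, 0], [0, 2, 0], 1]]'

```text
time: 13.8
eef_pos: [0.5806, 0.1858, 0.0996]
tcp_rot: [0.539, 0.458, -0.458, -0.539]
contact_force: [-0.5, 0.5, 5.1]
opening: 0.189
```

Emit:
step_arm --rows '[[[0, 0, 0], [0, 1, 0], 1], [[0, 0, 0], [0, 2, 0], 1], [[0, 0, 0], [0, 2, 0], 1], [[0, 0, 0], [0, 2, 0], 1]]'

```text
time: 14.13
eef_pos: [0.5807, 0.1858, 0.098]
tcp_rot: [0.539, 0.458, -0.458, -0.538]
contact_force: [-0.8, -0.5, 6.3]
opening: 0.187
```

Emit:
step_arm --rows '[[[0, 0, 0], [0, 1, 0], 1], [[0, 0, 0], [0, 1, 0], 1], [[0, 0, 0], [0, 1, 0], 1]]'

```text
time: 14.38
eef_pos: [0.5809, 0.1858, 0.0979]
tcp_rot: [0.539, 0.458, -0.458, -0.538]
contact_force: [-2.0, -0.6, 8.9]
opening: 0.188
```

Emit:
step_arm --rows '[[[0, 0, 0], [0, 0.5, 0], 1], [[0, 0, 0], [0, 1, 0], 1], [[0, 0, 0], [0, 1, 0], 1], [[0, 0, 0], [0, 1, 0], 1]]'

```text
time: 14.72
eef_pos: [0.581, 0.1859, 0.0978]
tcp_rot: [0.539, 0.458, -0.458, -0.538]
contact_force: [-3.7, 0.3, 11.9]
opening: 0.189
```

Emit:
step_arm --rows '[[[0, 0, 0], [0, 0, 0], 1], [[0, 0, 0], [0, 0, 0], 1], [[0, 0, 0], [0, 0, 0], 1], [[0, 0, 0], [0, 0, 0], 1], [[0, 0, 0], [0, 0, 0], 1], [[0, 0, 0], [0, 0, 0], 1], [[0, 0, 0], [0, 0, 0], 1], [[0, 0, 0], [0, 0, 0], 1], [[0, 0, 0], [0, 0, 0], 1], [[0, 0, 0], [0, 0, 0], 1]]'

```text
time: 15.55
eef_pos: [0.581, 0.1858, 0.0978]
tcp_rot: [0.539, 0.458, -0.458, -0.538]
contact_force: [-4.1, -1.4, 12.2]
opening: 0.186
```

Emit:
step_arm --rows '[[[0, 0, 0], [0, 0, 0], 1], [[0, 0, 0], [0, 0, 0], 1], [[0, 0, 0], [0, 0, 0], 1], [[0, 0, 0], [0, 0, 0], 1], [[0, 0, 0], [0, 0, 0], 1], [[0, 0, 0], [0, 0, 0], 1], [[0, 0, 0], [0, 0, 0], 1], [[0, 0, 0], [0, 0, 0], 1], [[0, 0, 0], [0, 0, 0], 1], [[0, 0, 0], [0, 0, 0], 1]]'

```text
time: 16.38
eef_pos: [0.581, 0.1859, 0.0978]
tcp_rot: [0.539, 0.458, -0.458, -0.538]
contact_force: [-4.2, -1.4, 13.7]
opening: 0.189
```

Emit:
step_arm --rows '[[[0, 0, 0], [0, 0, 0], 1], [[0, 0, 0], [0, 0, 0], 1], [[0, 0, 0], [0, 0, 0], 1], [[0, 0, 0], [0, 0, 0], 1], [[0, 0, 0], [0, 0, 0], 1], [[0, 0, 0], [0, 0, 0], 1], [[0, 0, 0], [0, 0, 0], 1], [[0, 0, 0], [0, 0, 0], 1], [[0, 0, 0], [0, 0, 0], 1], [[0, 0, 0], [0, 0, 0], 1]]'

```text
time: 17.22
eef_pos: [0.581, 0.1858, 0.0978]
tcp_rot: [0.539, 0.458, -0.458, -0.538]
contact_force: [-3.8, -0.1, 12.7]
opening: 0.188
```

```bash
python3 - <<'E'
from h import *
from plant import ctrl,viewer
for n in('wrist','scene'):snap(viewer,n,n[0]+'12')
s=ctrl.get_state();print(s['time'],s['eef_pos'],s['contact_force'],s['opening'])
a=cv2.imread('pics/w12.png')[120:384,100:450];b=cv2.imread('pics/s12.png')[110:260,120:330]
cv2.imwrite('pics/c12.png',np.vstack([cv2.resize(a,(398,300)),cv2.resize(b,(398,284),interpolation=2)]))
E
```

```text
17.3167 [0.58100567 0.18585815 0.09780928] [-3.51092309 -0.79748244 12.75738905] 0.18455662171008014
```

View pics/c12.png

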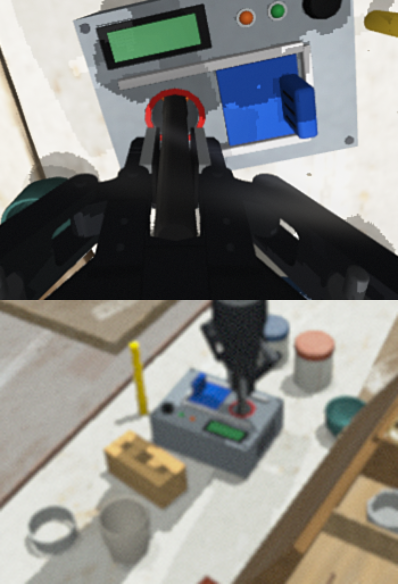

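```bash
python3 - <<'E'
from plant import ctrl
print(ctrl.sign_off())
E
```

```text
the job is handed in; nothing more can be done
None
```

I slid the blue cover open to its stop and took the black marker out of the pen block. I then lowered it through the red-ringed hole and pressed the orange button down to its hard stop. I held it there for over 2.5 s and handed the job in at about 17.3 s, with the marker still gripped and the button still pressed.

**Cover:** the grip point moved about 55 mm along the unit's +y. The push force then rose to about 10 N with no further movement. In the last pictures the cover was still open and the hole was clear.

**Button:** I could not see the button once the marker was in the hole, so these checks rest on force and height.
- The force rose from about 1.3 N to 6.3 N over roughly 7 mm of travel, which matches the given spring.
- The height then stopped changing. The holding force stayed at 12–14 N, well below 40 N.
- A sideways force of about 4 N appeared at the stop. It is probably slight tilt or friction of the marker, and I left it as it was.

**Bystanders:** the last pictures show both jars, the bowl, the cup and the cutter apparently unmoved. I judged this by eye and did not measure them.

**Disagreement between cameras:** the top and wrist cameras differed by about 2 mm in y. I took the wrist values because they matched where the gripper found the cover tab. I also checked by eye that the marker was centred on the hole before lowering it.

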